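# Squeeze-test the hidden piezo disc in the locking clamp

### The arm

A 6-joint arm with a two-finger parallel gripper is mounted at the origin on the work surface. World frame = base frame: x ahead of the robot, y to its left, z up, the work surface at z = 0. Lengths are in mm, angles in rad, forces in N, time in s.
With the tool pointing down it reaches from about 350 to 975 mm from the base axis. Payload 17.4 kg.
Tool frame: the origin (TCP) lies on the centre line of the jaws, within the pads' length; the fingertips stand 11 mm ahead of it and the grasp point (between the pads) lies 8 mm behind it (ctrl.tcp_to_tips is the distance from the TCP to the fingertips, in mm); z points along the fingers, y is the line along which they close (so a half turn about z gives the same grasp; the last joint's range is limited). The gripper opens to 85 mm and grips with 20 to 120 N. Pads are 22 mm wide; open, the fingers measure 114 mm over their backs; the gripper's body (76 mm by 85 mm) begins 54 mm behind the grasp point. The pads swing forward as they close: fully open they stand 13 mm farther back than shut.
Start: joints at [-1.204, 0.116, 1.442, -0, 1.584, -0.038], TCP at [265.83, -620.457, 242.303] pointing down, gripper open.
Joint ranges: [-2.83, 2.83], [-0.83, 2.19], [0.07, 2.5], [-1.14, 4.28], [0.01, 3], [-2.97, 2.97]. Speed limits (rad/s): [1.89, 1.89, 2.22, 3.14, 3.14, 3.14].

### API

Orientations are given as a unit quaternion [x, y, z, w].
In Python, from cell import sensors, optics, ctrl gives the robot as it stands.
- The arm moves only by the tool apply_moves, never from a script. Its argument "rows" is a list of rows, each a list of 5 numbers: the gripper's target within -1 to 1 (fully open at 1, half-way at 0, shut at -1), then the shift along the tool's x, y, z each as a share of 800 mm, from -1 to 1, then the turn about the tool's z as a share of 45 degrees, from -1 to 1. In form: [[hand, dx, dy, dz, twist], ...]. A call has 1 to 20 rows; each row is the pose to reach, as a shift and turn from the pose commanded when the call began, along the tool's axes at that moment; what a row does not reach only later rows make up. A row lasts 1/10 s, in which the tool goes at most 50 mm and 8.59 degrees, less where a joint would pass 70% of its speed; a pose out of reach is approached as far as the arm can. A call with a number of a shift or a turn outside -1 to 1 is refused whole. A call with a gripper value outside its range is refused whole. The fingers move at their own pace and stop on an object; "force" is the grip in N (left out, the last holds). Time passes only in rows, so rows that repeat a pose let the fingers close. It gives the time, the measured TCP pose, the force, the opening and the grip force at its end, in the units of the state.
- sensors.state(): the state, without advancing time (a new reading comes with each control period).
- optics.grab_frame(name): name is "scene" or "top" or "wrist"; returns a dict with "color" (384x512x3 uint8, blue, green, red), "z_map" (384x512 float32, mm along the optical axis (not along the pixel's ray), 0 where there is no reading), "K" (3x3 intrinsics, pixels), "R" (3x3) and "t" (3): a world point X has camera coordinates R X + t. Camera axes: x right, y down, z forward; pixel columns grow to the right and rows downward; lengths in mm; the calibration is good to about 2 mm. A picture is of the moment at which its call begins.
- ctrl.job_done(): hands the job in; it is judged then, once.
The state is a dict: "t": time; "joint_pos": joint angles; "joint_vel": joint speeds; "tau": joint torques, N m; "ee_pos": TCP position; "tcp_rot": TCP orientation; "force": force on the tool from outside, world axes, zero at the start; "torque": the same for the moment, N m; "gripper_width": finger opening in mm; "grip_force": force on a finger pad.
Only numpy, scipy, OpenCV 4.12 (cv2) and the standard library are available. Lean on these libraries where they do the work, as an engineer would, in place of code of your own. Each camera call takes 0.05 s, during which the arm holds its last target. There are 200 camera calls.

### The job

One of the three covered wells holds a piezo disc: feel for it by pressing the brass caps (an empty well's cap sinks much deeper). Slide the open clamp over that well, push its blue-ball handle down over centre so that it locks on the disc, and let go for at least two seconds; then press the red release lever so that the clamp springs open, and leave it open over that well. Never lock the clamp on an empty well, and leave the other things on the shelf where they are.

Things in the scene. Friction and masses are not known exactly. Their poses are not given: they have to be found in the camera images.
- bench: Screwed-down test bench, base plate 150 x 440 x 12 mm. Origin: on the table under the middle well; +z up. Wells in a row along its y at -70, 0, +70 mm (x = 0) in a black block 68 x 213 mm, closed grey lid 70 mm above the table. The clamp's rail runs along y at x = +65 mm. Each well hides a holder; exactly one, not visible from outside, carries a piezo disc 10 mm thick.
- cap0 (a point): Centre of the top face of the brass plunger cap of well 0 (bench y = -70 mm): a round cap, 30 mm across, 6 mm thick, at rest 98 mm above the table. It can be pressed straight down against a light spring (1.5 N at first, about 0.12 N more per mm).
- plunger0 (a joint): How far the plunger of well 0 is pressed down, m; 0 at rest (spring returns it). It stops hard at about 0.005 on a piezo disc, at about 0.015 on an empty holder.
- cap1 (a point): Centre of the top face of the brass plunger cap of well 1 (bench y = 0 mm): a round cap, 30 mm across, 6 mm thick, at rest 98 mm above the table. It can be pressed straight down against a light spring (1.5 N at first, about 0.12 N more per mm).
- plunger1 (a joint): How far the plunger of well 1 is pressed down, m; 0 at rest (spring returns it). It stops hard at about 0.005 on a piezo disc, at about 0.015 on an empty holder.
- cap2 (a point): Centre of the top face of the brass plunger cap of well 2 (bench y = 70 mm): a round cap, 30 mm across, 6 mm thick, at rest 98 mm above the table. It can be pressed straight down against a light spring (1.5 N at first, about 0.12 N more per mm).
- plunger2 (a joint): How far the plunger of well 2 is pressed down, m; 0 at rest (spring returns it). It stops hard at about 0.005 on a piezo disc, at about 0.015 on an empty holder.
- carriage (a joint): Position of the clamp along its rail, m, growing towards bench +y, range 0 to 0.29: over well 0 at 0.130, well 1 at 0.200, well 2 at 0.270; it starts parked at 0 to 0.03, clear of the wells. About 2.5 N of friction; it stays where it is left. Set it within 5 mm.
- push_post (a point): Centre of the top of the yellow post for sliding the clamp: upright, 20 mm across, standing on the blue carriage from 27 to 115 mm above the table, on the rail line (bench x = +65 mm) and 70 mm to the bench -y side of the clamp's handle. Push its side or pinch it from above; on its bench -y side all is free.
- handle (a joint): Handle angle, rad: 0 open (as it starts: rising towards bench -x, 0.82 rad above level), grows as pressed down; dead centre 0.95, locked on its stop at 1.07 (0.25 rad below level). Axis along bench y at bench x = +50 mm, 172 mm above the table. Needs up to 4 to 6 N at the ball over a disc, then snaps over centre and stays; released earlier it springs open.
- handle_ball (a point): Centre of the blue ball (26 mm across) at the end of the handle, 110 mm from the handle's axis; about 252 mm above the table when open and 145 mm when locked. Smooth and slippery (friction about 0.15). The handle is 20 mm wide.
- clamp_pad (a point): Underside of the clamp's rubber foot (ball-shaped, 20 mm across, sprung by up to 11 mm) at the end of the jaw, which closes with the handle. Open it hangs some 20 mm above the caps, so the clamp passes freely over them; locked it is over the wells' row (bench x = 0).
- release (a joint): Angle of the red release lever, rad: 0 at rest, grows as its pad is pressed down, up to 0.35; a spring returns it. It turns about the same axis as the handle; from about 0.04 it lifts a locked handle, and beyond about 0.2 the clamp springs open.
- release_pad (a point): Centre of the top of the round pad (22 mm across) on the red release lever, 62 mm from the axis on the side away from the handle (bench x = +112 mm), 182 mm above the table at rest; it moves down some 20 mm. Needs roughly 5 to 10 N on a locked clamp.
- fork_mid (a point): Matte aluminium tuning fork lying flat, 170 mm long with a black rubber foot; a bystander. Point at its middle.
- signal_box_mid (a point): White plastic signal box with a chrome toggle, 75 x 120 x 45 mm; a bystander. Point at its centre.
- speaker_mid (a point): Small black cone speaker, 80 x 85 x 100 mm; a bystander. Point at its centre.
- spare_disc_mid (a point): Spare piezo disc in a clear acrylic stand, 70 x 60 x 42 mm; a bystander. Point at its centre.
- suction_cup_mid (a point): Blue silicone suction cup, 60 mm across, 36 mm high; a bystander. Point at its centre.
- mallet_mid (a point): Small rubber mallet lying flat, 180 mm long; a bystander. Point at the middle of its handle.

How it is judged (in metres and radians):
On the way, in this order (a step that is already met when the one before it is completed fails the run):
1. the clamp stays locked on the disc by itself, handle down past centre and untouched, for 1.5 s (value of joint handle above 1 rad and ((value of joint plunger0 between 0.003 and 0.0085 m and horizontal distance between clamp_pad and cap0 below 0.02 m) or (value of joint plunger1 between 0.003 and 0.0085 m and horizontal distance between clamp_pad and cap1 below 0.02 m) or (value of joint plunger2 between 0.003 and 0.0085 m and horizontal distance between clamp_pad and cap2 below 0.02 m)) and contact force between the fingers and handle below 0.3 N), for 1.5 s.
2. the red release lever is pressed while the handle is still down (value of joint release above 0.08 rad and value of joint handle above 0.6 rad).
At the end, for the whole second after the job is handed in: The clamp is open (handle within 0.15 rad of fully open), the release lever is back at rest (within 0.06 rad), all three caps are up (within 1.5 mm), and the clamp still stands over the well (foot within 20 mm of its cap, seen from above) (value of joint handle below 0.15 rad and value of joint release below 0.06 rad and value of joint each of plunger0, plunger1, plunger2 below 0.0015 m and (horizontal distance between clamp_pad and cap0 below 0.02 m or horizontal distance between clamp_pad and cap1 below 0.02 m or horizontal distance between clamp_pad and cap2 below 0.02 m) and velocity of joint carriage below 0.01 m/s); the robot touches nothing.
It fails at once if the clamp is locked on an empty well (value of joint handle above 1 rad and ((value of joint plunger0 above 0.0095 m and horizontal distance between clamp_pad and cap0 below 0.02 m) or (value of joint plunger1 above 0.0095 m and horizontal distance between clamp_pad and cap1 below 0.02 m) or (value of joint plunger2 above 0.0095 m and horizontal distance between clamp_pad and cap2 below 0.02 m))).
It fails at once if another thing on the shelf is moved by more than 15 mm (distance of any of fork_mid, signal_box_mid, speaker_mid, spare_disc_mid, suction_cup_mid, mallet_mid from where it was at the start of the episode above 0.015 m).
It also fails if it takes over 67 s, if anything falls off the work surface, if the arm or the gripper's body presses on something with over 40 N, if the wrist force passes 120 N, or if a joint passes its speed limit or range.

## Working session

There is one attempt and no reset: what is moved stays moved. The work goes in short steps, Python scripts to look and compute and a tool call to move; the robot and the scene stay as the last step left them, time stands still between calls to the robot, and variables do not carry over. Pictures are saved under pics/ and viewed, at most 10 in all, crops included, and the job is handed in when it is done.

Besides the shell and the picture viewer there is one more tool, called after "Call:" as name(argument=value, ...) on one line, values as JSON. apply_moves: Moves the arm, as the interface text tells. Its arguments: {"type":"object","properties":{"rows":{"type":"array"},"force":{"type":"number"}},"required":["rows"]}

```bash
mkdir -p pics
cat > h.py <<'E'
import numpy as np, cv2
from cell import sensors, optics, ctrl
def grab(n):
    f=optics.grab_frame(n); return f
def world(f,u,v,z=None):
    z=f["z_map"][int(v),int(u)] if z is None else z
    p=np.linalg.inv(f["K"])@np.array([u,v,1.])*z
    return f["R"].T@(p-f["t"])
def cloud(f):
    z=f["z_map"]; v,u=np.indices(z.shape)
    p=np.stack([u,v,np.ones_like(u)],-1)@np.linalg.inv(f["K"]).T*z[...,None]
    return (p-f["t"])@f["R"]
E
python3 - <<'E'
from h import *
a=grab("scene");b=grab("top")
np.savez("a.npz",**a);np.savez("b.npz",**b)
cv2.imwrite("pics/s.png",cv2.resize(a["color"],(800,600)));cv2.imwrite("pics/t.png",cv2.resize(b["color"],(800,600)))
print(sensors.state())
E
```

```text
{'t': 0.1, 'joint_pos': array([-1.20379145e+00,  1.16447753e-01,  1.44221374e+00,  7.64095693e-06,
        1.58398044e+00, -3.78014985e-02]), 'joint_vel': array([-0.00157464, -0.00050409, -0.00152459,  0.00060059,  0.0018632 ,
       -0.00015011]), 'tau': array([ 2.20541297e-03, -7.33664489e+01, -6.33790541e+01, -9.48104741e-06,
        5.27855853e-03,  5.53802670e-05]), 'ee_pos': array([ 265.77855489, -620.30092071,  241.61993601]), 'tcp_rot': array([ 9.79586164e-01,  2.01024060e-01, -8.21984560e-05, -5.18173507e-04]), 'force': array([-0.8087802 ,  1.14360259,  0.10924415]), 'torque': array([0.00082481, 0.02246569, 0.02145354]), 'grip_force': 0.0, 'gripper_width': 85.423944913695}
```

View pics/s.png

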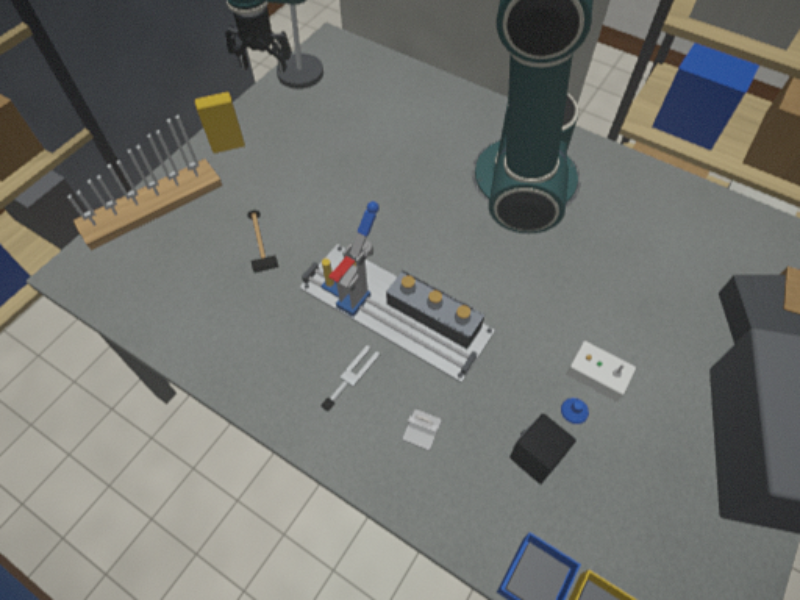

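View pics/t.png

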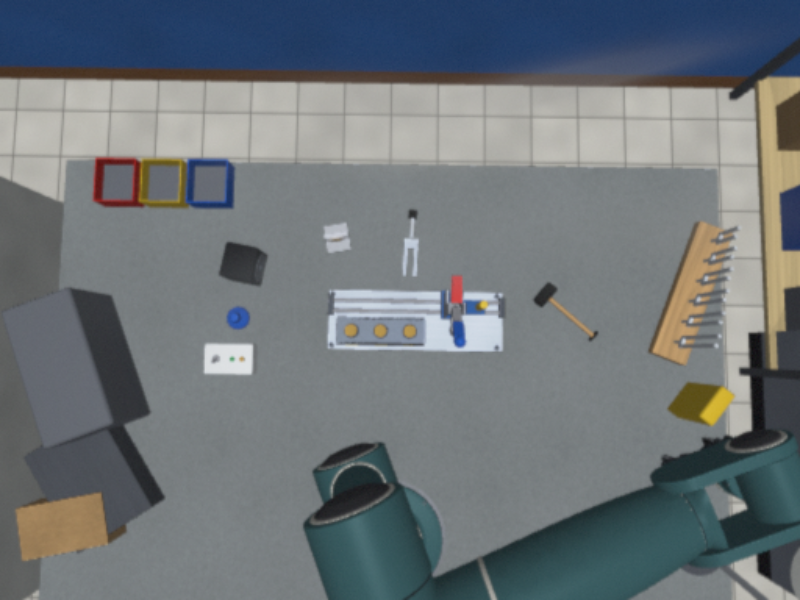

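The scene view shows the bench with its three brass caps. In the top view the caps are at (351,331), (380,331) and (410,331), the blue ball at (460,340), the post at (484,305) and the red pad at (457,283). Bench axes look nearly parallel to the world axes.

Run:
```python
from h import *
for n in "ab":
    f=dict(np.load(n+".npz")); P=cloud(f); hsv=cv2.cvtColor(f["color"],cv2.COLOR_BGR2HSV)
    H,S,V=[hsv[...,i].astype(int) for i in range(3)]; z=P[...,2]
    inb=(P[...,0]>330)&(P[...,0]<750)&(P[...,1]>-400)&(P[...,1]<320)&(f["z_map"]>0)
    for nm,m in dict(gold=(H>12)&(H<32)&(S>110)&(z>85)&(z<125),blue=(H>105)&(H<125)&(S>140)&(z>190),red=((H<8)|(H>172))&(S>140)&(z>120)).items():
        k,l,st,c=cv2.connectedComponentsWithStats((m&inb).astype(np.uint8))
        for i in range(1,k):
            if st[i,4]>8:
                q=P[l==i]; print(n,nm,st[i,4],c[i].round(1),np.median(q,0).round(1),q.min(0).round(),q.max(0).round())
    m=inb&(z>66)&(z<75)&(S<80); q=P[m]
    if len(q)>20: print(n,"lid",len(q),cv2.minAreaRect(q[:,:2].astype(np.float32)))
```

```text
a gold 34 [208.5 169.9] [ 581.1 -217.3  111.2] [ 569. -229.   86.] [ 586. -209.  117.]
a gold 44 [260.8 180. ] [512.5 -48.6  96.7] [499. -59.  90.] [526. -36. 102.]
a gold 42 [278.2 189.3] [513.5  21.5  97. ] [499.  10.  92.] [525.  35. 103.]
a gold 45 [296.4 199.2] [512.3  92.   96.8] [499.  81.  93.] [528. 105. 103.]
a blue 124 [235.2 139.3] [ 506.1 -149.5  239.4] [ 480. -162.  213.] [ 530. -139.  266.]
a red 104 [218.2 171.8] [ 604.3 -151.   178.5] [ 568. -164.  168.] [ 635. -140.  186.]
a lid 815 ((556.7000122070312, 57.886871337890625), (550.535888671875, 172.2191925048828), 81.04898071289062)
b gold 23 [308.6 194.9] [ 571.2 -220.4  112.9] [ 564. -228.   90.] [ 579. -212.  118.]
b gold 41 [224.2 211. ] [508.8  91.3  97.1] [498.  80.  90.] [520. 103. 102.]
b gold 41 [243.  211.2] [509.5  21.3  97. ] [498.  10.  91.] [521.  33. 105.]
b gold 41 [261.9 211.7] [507.1 -49.   96.4] [496. -60.  92.] [518. -38. 101.]
b blue 92 [293.1 213.3] [ 500.6 -149.8  242.9] [ 474. -160.  215.] [ 525. -140.  266.]
b red 92 [291.8 185.2] [ 598.3 -151.4  179.9] [ 572. -162.  172.] [ 628. -141.  186.]
b lid 733 ((549.1749267578125, 69.47885131835938), (552.05810546875, 167.58917236328125), 75.80904388427734)
```

Caps are at about (510, -49), (511, 21) and (510.5, 92), all at z 97, so the 70 mm spacing agrees. Clamp y is -150 and the post is at (576, -219). The bench is unrotated. I'll go to cap 2 first, closed and high.

Call:
apply_moves(rows=[[-1,0,0,-0.17,0],[-1,0,0,-0.17,0],[-1,0,0,-0.17,0],[-1,0.632,-0.698,-0.17,0.515],[-1,0.632,-0.698,-0.17,0.515],[-1,0.632,-0.698,-0.17,0.515],[-1,0.632,-0.698,-0.17,0.515],[-1,0.632,-0.698,-0.17,0.515],[-1,0.632,-0.698,-0.17,0.515],[-1,0.632,-0.698,-0.17,0.515],[-1,0.632,-0.698,-0.17,0.515],[-1,0.632,-0.698,-0.17,0.515],[-1,0.632,-0.698,-0.17,0.515],[-1,0.632,-0.698,-0.17,0.515],[-1,0.632,-0.698,-0.17,0.515],[-1,0.632,-0.698,-0.17,0.515],[-1,0.632,-0.698,-0.17,0.515],[-1,0.632,-0.698,-0.17,0.515],[-1,0.632,-0.698,-0.17,0.515],[-1,0.632,-0.698,-0.17,0.515]])

```text
t: 2.1
ee_pos: [510.7, 92.9, 377.6]
tcp_rot: [1.0, 0.001, -0.001, 0.0]
force: [-0.1, -0.0, 0.4]
gripper_width: 0.1
grip_force: 0.0
```

Call:
apply_moves(rows=[[-1,0,0,0.32,0],[-1,0,0,0.32,0],[-1,0,0,0.32,0],[-1,0,0,0.32,0],[-1,0,0,0.32,0],[-1,0,0,0.32,0],[-1,0,0,0.32,0],[-1,0,0,0.335,0],[-1,0,0,0.335,0],[-1,0,0,0.34,0],[-1,0,0,0.34,0],[-1,0,0,0.345,0],[-1,0,0,0.345,0]])

```text
t: 3.4
ee_pos: [511.3, 92.0, 104.0]
tcp_rot: [1.0, 0.0, 0.001, -0.0]
force: [-4.7, -1.3, 15.2]
gripper_width: 0.0
grip_force: 7.5
```

The hard stop came at 5 mm with 15 N, so cap 2 looks like the disc. I'll press cap 1 to the same depth for comparison.

Call:
apply_moves(rows=[[-1,0,0,-0.04,0],[-1,0,0,-0.04,0],[-1,0,0.0875,-0.04,0],[-1,0,0.0875,-0.04,0],[-1,0,0.0875,-0.04,0],[-1,0,0.0875,-0.01,0],[-1,0,0.0875,-0.005,0],[-1,0,0.0875,0,0],[-1,0,0.0875,0,0],[-1,0,0.0875,0,0]])

```text
t: 4.4
ee_pos: [510.9, 22.3, 103.0]
tcp_rot: [1.0, 0.0, 0.0, -0.0]
force: [-0.2, 1.2, 2.2]
gripper_width: 0.1
grip_force: 1.0
```

Cap 1 gives at 2 N, so it's empty and the disc is in well 2. Next I go to the free side of the yellow post.

Call:
apply_moves(rows=[[-1,0,0,-0.345,0],[-1,0,0,-0.345,0],[-1,0,0,-0.345,0],[-1,0,0,-0.345,0],[-1,0,0,-0.345,0],[-1,0,0,-0.345,0],[-1,0.081,0.359,-0.345,0],[-1,0.081,0.359,-0.345,0],[-1,0.081,0.359,-0.345,0],[-1,0.081,0.359,-0.345,0],[-1,0.081,0.359,-0.345,0],[-1,0.081,0.359,-0.345,0],[-1,0.081,0.359,-0.345,0],[-1,0.081,0.359,-0.1,0],[-1,0.081,0.359,-0.1,0],[-1,0.081,0.359,-0.1,0],[-1,0.081,0.359,-0.1,0],[-1,0.081,0.359,-0.1,0]])

```text
t: 6.2
ee_pos: [573.6, -263.7, 176.3]
tcp_rot: [1.0, 0.0, -0.004, -0.002]
force: [-0.4, 0.5, -0.8]
gripper_width: -0.3
grip_force: 0.0
```

Call:
apply_moves(rows=[[-1,0,0,0.06,0],[-1,0,0,0.109,0],[-1,0,0,0.109,0],[-1,0,0,0.109,0],[-1,0,0,0.109,0]])

```text
t: 6.7
ee_pos: [577.0, -265.8, 99.2]
tcp_rot: [1.0, 0.0, 0.002, 0.001]
force: [-0.3, 0.8, -0.4]
gripper_width: 0.2
grip_force: 0.0
```

Call:
apply_moves(rows=[[-1,0,-0.02,0,0],[-1,0,-0.04,0,0],[-1,0,-0.06,0,0],[-1,0,-0.08,0,0],[-1,0,-0.1,0,0],[-1,0,-0.12,0,0],[-1,0,-0.14,0,0],[-1,0,-0.16,0,0],[-1,0,-0.18,0,0],[-1,0,-0.2,0,0],[-1,0,-0.22,0,0],[-1,0,-0.24,0,0],[-1,0,-0.26,0,0],[-1,0,-0.27,0,0],[-1,0,-0.28,0,0],[-1,0,-0.285,0,0],[-1,0,-0.29,0,0],[-1,0,-0.29,0,0]])

```text
t: 8.5
ee_pos: [575.4, -32.9, 95.0]
tcp_rot: [1.0, 0.0, -0.0, -0.0]
force: [-0.5, -0.4, -0.9]
gripper_width: -0.0
grip_force: 0.0
```

```bash
cat > m.py <<'E'
from h import *
import sys
for n in ("scene","top"):
    f=grab(n); P=cloud(f); hsv=cv2.cvtColor(f["color"],cv2.COLOR_BGR2HSV)
    if len(sys.argv)>1: cv2.imwrite(f"pics/{sys.argv[1]}_{n}.png",cv2.resize(f["color"][60:300,120:420],(800,640))[:600])
    H,S,V=[hsv[...,i].astype(int) for i in range(3)]; z=P[...,2]
    inb=(P[...,0]>330)&(P[...,0]<750)&(P[...,1]>-400)&(P[...,1]<320)&(f["z_map"]>0)
    for nm,m in dict(gold=(H>12)&(H<32)&(S>110)&(z>85)&(z<125),blue=(H>105)&(H<125)&(S>140)&(z>125),red=((H<8)|(H>172))&(S>140)&(z>120)).items():
        k,l,st,c=cv2.connectedComponentsWithStats((m&inb).astype(np.uint8))
        for i in range(1,k):
            if st[i,4]>8:
                q=P[l==i]; print(n,nm,st[i,4],c[i].round(1),np.median(q,0).round(1),q.min(0).round(),q.max(0).round())
E
python3 m.py
```

```text
scene gold 32 [260.7 200.2] [583.3  -2.9 103.9] [575. -14.  87.] [589.   3. 117.]
scene gold 46 [296.3 199.2] [513.7  91.7  97.1] [497.  81.  93.] [525. 104. 102.]
scene blue 149 [293.2 169.4] [507.   63.7 239.7] [479.  52. 214.] [532.  74. 268.]
scene red 119 [274.9 203.3] [606.4  62.1 178.8] [564.  49. 157.] [637.  73. 184.]
top gold 22 [222.8 211. ] [508.7  95.3  97.3] [498.  91.  94.] [520. 103. 102.]
top gold 42 [242.9 211.2] [509.6  21.3  96.6] [499.  10.  92.] [521.  33. 102.]
top gold 41 [261.8 211.7] [507.1 -48.9  97.6] [496. -60.  92.] [522. -38. 103.]
top blue 63 [227.8 212.3] [500.9  65.4 245.1] [475.  59. 214.] [525.  73. 268.]
top red 36 [229.2 184.4] [597.5  68.2 178.9] [576.  64. 172.] [625.  72. 187.]
```

Call:
apply_moves(rows=[[-1,0,-0.008,0,0],[-1,0,-0.016,0,0],[-1,0,-0.022,0,0],[-1,0,-0.027,0,0],[-1,0,-0.031,0,0],[-1,0,-0.034,0,0],[-1,0,-0.036,0,0],[-1,0,-0.036,0,0],[-1,0,-0.02,0,0],[-1,0,0.03,0,0],[-1,0,0.03,0,0]])

```text
t: 9.7
ee_pos: [575.4, -60.8, 95.2]
tcp_rot: [1.0, -0.001, -0.0, 0.0]
force: [-0.6, 0.7, -0.1]
gripper_width: 0.4
grip_force: 0.0
```

```bash
python3 m.py c
```

```text
scene gold 31 [261.7 179.7] [508.6 -45.9  96.7] [498. -58.  91.] [521. -36. 101.]
scene gold 42 [278.2 189.4] [514.1  21.2  97.3] [500.  10.  93.] [526.  35. 101.]
scene gold 15 [298.6 199.5] [508.1  99.9  96.5] [501.  92.  93.] [523. 105. 101.]
scene gold 44 [267.8 202.9] [581.9  23.2 111. ] [571.  13.  86.] [589.  31. 117.]
scene blue 148 [301.4 173.7] [507.5  92.  239.5] [479.  80. 215.] [531. 102. 266.]
scene red 121 [282.9 207.7] [605.2  90.4 178.3] [566.  77. 161.] [635. 101. 184.]
top gold 42 [261.9 211.6] [507.1 -49.   97.7] [496. -60.  92.] [522. -38. 102.]
top blue 98 [220.3 212.2] [500.6  90.  244.4] [474.  79. 213.] [525. 102. 267.]
top red 91 [222.6 183.8] [600.5  89.9 178.2] [576.  82. 172.] [629. 100. 187.]
```

View pics/c_scene.png

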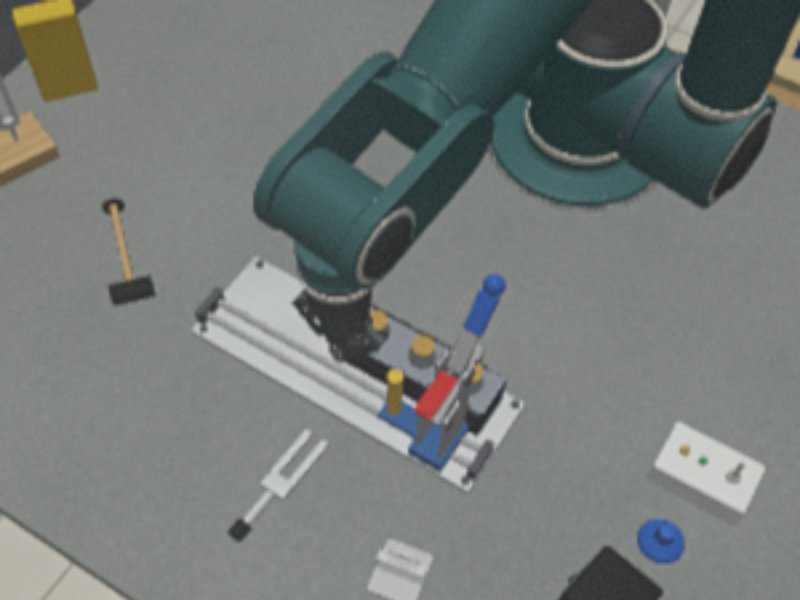

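The clamp now stands at y≈91 over cap 2; in the crop, the blue ball is at (493,285), the red lever at (437,395) and the post at (395,385). Next I move above the ball.

Call:
apply_moves(rows=[[-1,0,0,-0.356,0],[-1,0,0,-0.356,0],[-1,0,0,-0.356,0],[-1,0,0,-0.356,0],[-1,0,0,-0.356,0],[-1,0,0,-0.356,0],[-1,-0.113,-0.19,-0.356,0],[-1,-0.113,-0.19,-0.356,0],[-1,-0.113,-0.19,-0.356,0],[-1,-0.113,-0.19,-0.356,0],[-1,-0.113,-0.19,-0.356,0],[-1,-0.113,-0.19,-0.27,0],[-1,-0.113,-0.19,-0.24,0],[-1,-0.113,-0.19,-0.24,0],[-1,-0.113,-0.19,-0.24,0]])

```text
t: 11.3
ee_pos: [485.2, 94.5, 288.3]
tcp_rot: [1.0, 0.0, -0.0, 0.0]
force: [-0.2, 0.5, 2.1]
gripper_width: 0.1
grip_force: 0.0
```

Call:
apply_moves(rows=[[-1,0,0,0.013,0],[-1,-0.01,0,0.025,0],[-1,-0.019,0,0.036,0],[-1,-0.026,0,0.048,0],[-1,-0.032,0,0.06,0],[-1,-0.037,0,0.073,0],[-1,-0.04,0,0.086,0],[-1,-0.042,0,0.1,0],[-1,-0.043,0,0.114,0],[-1,-0.042,0,0.123,0],[-1,-0.042,0,0.132,0],[-1,-0.041,0,0.14,0],[-1,-0.039,0,0.148,0],[-1,-0.038,0,0.153,0],[-1,-0.038,0,0.155,0],[-1,-0.038,0,0.155,0]])

```text
t: 12.9
ee_pos: [455.9, 95.0, 166.8]
tcp_rot: [1.0, 0.0, 0.002, -0.0]
force: [-10.5, 0.2, 33.3]
gripper_width: -0.2
grip_force: 17.1
```

The handle is on its stop, so I lift clear, let go and look.

Call:
apply_moves(rows=[[-1,0,0,-0.03,0],[-1,0,0,-0.2,0],[-1,0,0,-0.2,0],[-1,0,0,-0.2,0],[-1,0,0,-0.2,0],[-1,-0.1,0,-0.2,0],[-1,-0.1,0,-0.2,0],[-1,-0.1,0,-0.2,0],[-1,-0.1,0,-0.2,0],[-1,-0.1,0,-0.2,0],[-1,-0.1,0,-0.2,0],[-1,-0.1,0,-0.2,0],[-1,-0.1,0,-0.2,0],[-1,-0.1,0,-0.2,0],[-1,-0.1,0,-0.2,0],[-1,-0.1,0,-0.2,0],[-1,-0.1,0,-0.2,0],[-1,-0.1,0,-0.2,0],[-1,-0.1,0,-0.2,0],[-1,-0.1,0,-0.2,0]])

```text
t: 14.9
ee_pos: [374.7, 94.7, 323.1]
tcp_rot: [1.0, 0.0, 0.0, -0.0]
force: [-0.6, -0.7, 0.1]
gripper_width: 0.2
grip_force: 0.0
```

```bash
python3 m.py d; python3 -c "
from h import *
s=sensors.state();print(s['ee_pos'],s['force'])"
```

```text
scene gold 42 [260.8 179.9] [511.9 -47.5  96. ] [500. -61.  91.] [525. -37. 102.]
scene gold 42 [278.2 189.3] [512.3  20.8  95.8] [498.   9.  90.] [525.  35. 103.]
scene gold 45 [267.8 203. ] [582.4  23.5 110.4] [569.  14.  87.] [588.  32. 118.]
scene blue 93 [303.  182.2] [479.6  92.1 157.6] [449.  81. 146.] [509. 102. 166.]
scene red 124 [283.  207.6] [605.5  90.2 178.6] [567.  77. 165.] [636. 102. 184.]
top gold 18 [243.5 193.8] [571.7  19.9 113.6] [564.  14. 107.] [580.  26. 118.]
top gold 40 [242.9 211.2] [509.6  21.4  96.6] [499.  10.  90.] [521.  32. 102.]
top gold 41 [261.9 211.7] [507.1 -49.   96.6] [496. -60.  90.] [518. -38. 101.]
top blue 108 [222.5 219.8] [475.2  91.7 157.9] [443.  81. 148.] [507. 100. 167.]
top red 85 [222.5 184.2] [600.3  89.9 178.9] [576.  82. 174.] [625. 101. 185.]
[374.65118076  94.71132346 323.12039535] [-0.71667358 -0.36882496  0.34956253]
```

View pics/d_scene.png

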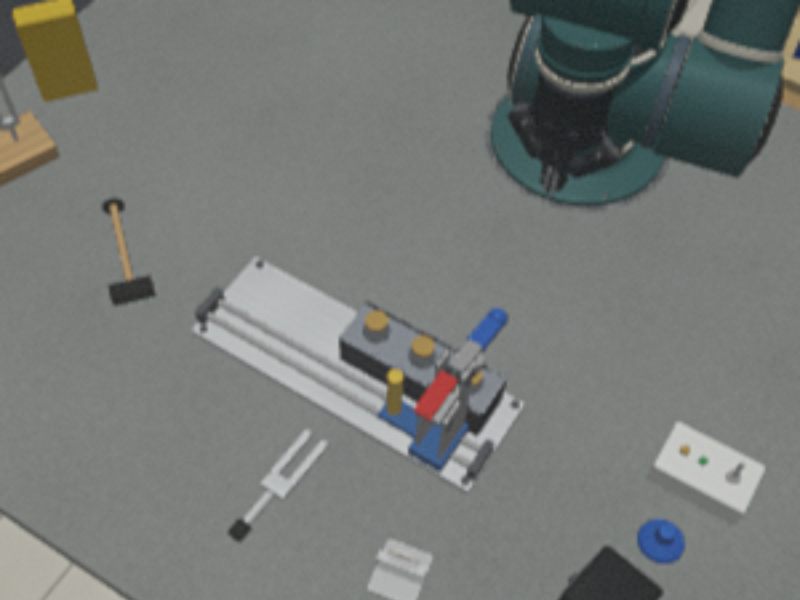

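The clamp is locked with the handle down at z≈158 and untouched. In the crop, the handle end is at (495,320) and the red pad at (437,395). Now to the release pad.

Call:
apply_moves(rows=[[-1,0.31,0.004,0,0],[-1,0.31,0.004,0,0],[-1,0.31,0.004,0,0],[-1,0.31,0.004,0,0],[-1,0.31,0.004,0,0],[-1,0.31,0.004,0,0],[-1,0.31,0.004,0,0],[-1,0.31,0.004,0.06,0],[-1,0.31,0.004,0.12,0],[-1,0.31,0.004,0.15,0],[-1,0.31,0.004,0.158,0],[-1,0.31,0.004,0.163,0],[-1,0.31,0.004,0.168,0],[-1,0.31,0.004,0.173,0],[-1,0.31,0.004,0.178,0],[-1,0.31,0.004,0.183,0],[-1,0.31,0.004,0.187,0],[-1,0.31,0.004,0.187,0]])

```text
t: 16.8
ee_pos: [622.9, 91.7, 173.9]
tcp_rot: [1.0, 0.0, 0.0, -0.0]
force: [0.0, 1.1, 4.9]
gripper_width: 0.1
grip_force: 2.4
```

```bash
python3 m.py
```

```text
scene gold 43 [260.8 180. ] [513.1 -47.7  96.9] [498. -60.  92.] [525. -37. 101.]
scene gold 16 [298.7 199.6] [508.3  99.6  96. ] [501.  93.  92.] [521. 104.  99.]
scene gold 25 [267.2 204.4] [585.   23.  103.6] [581.  12.  87.] [588.  32. 117.]
scene red 12 [278.7 217.6] [632.7  92.4 157.1] [628.  82. 153.] [636. 102. 171.]
top gold 21 [243.3 193.9] [571.6  21.4 111.6] [564.  14. 110.] [579.  29. 118.]
top gold 26 [244.1 211.1] [509.8  17.6  96.9] [499.  10.  92.] [521.  25. 100.]
top gold 39 [261.8 211.8] [507.  -49.   96.9] [496. -60.  92.] [518. -38. 103.]
top blue 13 [221.2 205.5] [521.7  90.5 219.5] [521.  81. 215.] [525. 101. 223.]
top red 40 [223.4 188.6] [584.   88.7 167.8] [573.  79. 158.] [599. 100. 176.]
```

The clamp has sprung open (blue handle at z≈220). I lift off gently and check.

Call:
apply_moves(rows=[[-1,0,0,-0.015,0],[-1,0,0,-0.03,0],[-1,0,0,-0.08,0],[-1,0,0,-0.25,0],[-1,0,0,-0.25,0],[-1,0,0,-0.25,0],[-1,0,0,-0.25,0],[-1,0,0.3,-0.25,0],[-1,0,0.3,-0.25,0],[-1,0,0.3,-0.25,0],[-1,0,0.3,-0.25,0],[-1,0,0.3,-0.25,0],[-1,0,0.3,-0.25,0],[-1,0,0.3,-0.25,0],[-1,0,0.3,-0.25,0]])

```text
t: 18.4
ee_pos: [622.7, -147.6, 373.7]
tcp_rot: [1.0, 0.0, -0.0, -0.0]
force: [-0.3, -0.2, 0.4]
gripper_width: 0.4
grip_force: 0.0
```

```bash
python3 m.py e
```

```text
scene gold 43 [260.8 180. ] [512.9 -47.7  96.7] [497. -61.  91.] [527. -36. 102.]
scene gold 40 [278.2 189.3] [512.9  21.1  96.2] [497.   9.  92.] [526.  33. 100.]
scene gold 15 [298.6 199.5] [509.5  99.5  96.7] [500.  93.  92.] [521. 105. 103.]
scene gold 45 [267.8 203.1] [582.8  23.6 111.2] [569.  13.  87.] [589.  31. 117.]
scene blue 145 [301.3 173.8] [507.4  91.7 238.9] [482.  80. 214.] [532. 102. 265.]
scene red 120 [282.9 207.7] [605.6  90.2 178.5] [567.  76. 162.] [637. 100. 187.]
top gold 19 [243.6 193.9] [571.7  18.2 112.5] [564.  14. 104.] [579.  25. 116.]
top gold 40 [242.9 211.2] [509.7  21.3  97.3] [498.  10.  90.] [521.  32. 103.]
top gold 14 [259.9 211.4] [510.4 -41.5  96. ] [499. -45.  92.] [518. -38. 104.]
top blue 99 [220.2 212.3] [500.5  90.3 245. ] [474.  79. 213.] [525. 101. 271.]
top red 89 [222.6 184. ] [600.6  89.7 178.5] [575.  82. 174.] [628. 100. 187.]
```

View pics/e_scene.png

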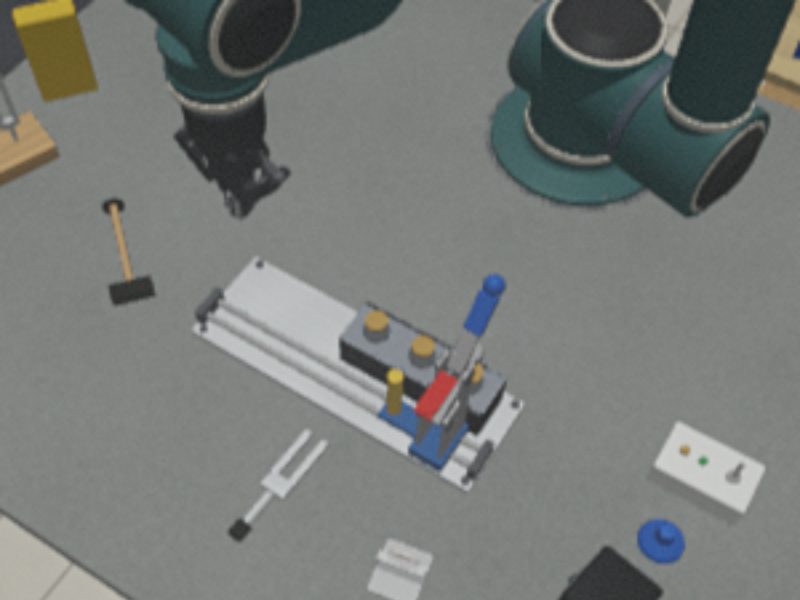

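The clamp is open over well 2 (ball at (493,285) in the crop), the red lever is back at rest, the caps are up and the bystanders are where they were.

```bash
python3 -c "
from cell import ctrl
print(ctrl.job_done())"
```

```text
the job is handed in; nothing more can be done
None
```

The disc was in well 2: the clamp was locked on it, left untouched for about two seconds, released with the red lever and left open over that well, and the job is handed in (no verdict was shown).

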